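Gauge an inlay seat with sprung tweezers

ROBOT

A 7-joint arm with a two-finger parallel gripper is mounted at the origin on a cart in front of the work surface, level with it; the furniture and walls round the work are solid. World frame = base frame: x ahead of the robot, y to its left, z up, the work surface at z = 0. Lengths are in mm, angles in rad, forces in N, time in s.
With the tool pointing down it reaches from about 400 to 875 mm from the base axis. Payload 19.3 kg.
Tool frame: the origin (TCP) lies at the very end of the fingers, on their centre line; the grasp point (between the pads) lies 19 mm behind it; z points along the fingers, y is the line along which they close (so a half turn about z gives the same grasp; the last joint's range is limited). The gripper opens to 85 mm and grips with 20 to 120 N. Pads are 22 mm wide; open, the fingers measure 114 mm over their backs; the gripper's body (76 mm by 85 mm) begins 54 mm behind the grasp point. The pads swing forward as they close: fully open they stand 13 mm farther back than shut.
Start: joints at [1.147, 0.521, -0.036, 1.599, 0.021, 1.021, -0.113], TCP at [216.513, -586.291, 231.291] pointing down, gripper open.
Joint ranges: [-2.91, 2.91], [-0.3, 2.13], [-1.5, 1.42], [0.17, 2.43], [-1.26, 4.41], [0.16, 1.93], [-2.52, 2.52]. Speed limits (rad/s): [1.89, 1.89, 2.39, 2.39, 3.01, 3.01, 3.01].

INTERFACE

Orientations are given as a 3x3 rotation matrix whose columns are the frame's x, y, z axes.
In Python, from workcell import robot gives the robot as it stands. Calls block until the motion is done:
- robot.movep(position, orientation): joint-space move of the TCP to a pose.
- robot.movel(position, frame=None, max_speed=150, guard=None): straight line of the TCP; frame=None keeps the orientation; max_speed is the mean speed in mm/s. With guard (N) it stops when the force on the tool has changed by that much, and returns True; else False.
- robot.goto_joints(angles): joint-space move.
- robot.open_gripper() and robot.clamp(): open the fingers fully, or close them until they stop; the grip force is fixed at half the most.
- robot.wait(seconds).
- robot.inverse_kinematics(position, orientation): joint angles nearest the present ones, or None.
- robot.read_state(): the state.
- robot.camera(name): name is "side" or "top"; returns a dict with "image" (420x560x3 uint8, blue, green, red), "range_z" (420x560 float32, mm along the optical axis (not along the pixel's ray), 0 where there is no reading), "fx", "fy", "cx", "cy" (pixels), "cam_to_world" (4x4, takes a point from camera to world coordinates). Camera axes: x right, y up, looking along -z (the intrinsics and any distortion apply to the point x, -y, -z); pixel columns grow to the right and rows downward; lengths in mm; the calibration is good to about 2 mm. A picture is of the moment at which its call begins.
A pose or a line that the arm cannot do raises robot.PlanningError and nothing moves.
- robot.finish_job(): hands the job in; it is judged then, once.
Trained networks look in a picture, given as the dict that the camera call returned (one of the last four; its "shot" number tells which), for a name from the list of things; names that differ only in an ending like _2 or _b are one class to them, and where a whole thing is asked for, a point or a joint stands for the part that bears it (a point fixed in the world has none). Each returns a list of dicts, best first, with "conf" (0 to 1); they miss things now and then, are a little off and sometimes report something else, mostly with a low value. They report only what shows in the picture. A call takes as long as a camera call.
- robot.recognise(picture, thing): "centre" ([column, row] in pixels, amid what is visible of it).
The state is a dict: "time": time; "qpos": joint angles; "qvel": joint speeds; "joint_efforts": joint torques, N m; "eef_pos": TCP position; "tool_rot": TCP orientation; "ft_force": force on the tool from outside, world axes, zero at the start; "torque": the same for the moment, N m; "finger_gap": finger opening in mm; "gripper_force": force on a finger pad.
Only numpy, scipy, OpenCV 4.12 (cv2) and the standard library are available. Lean on these libraries where they do the work, as an engineer would, in place of code of your own. Each camera call takes 0.05 s, during which the arm holds its last target. There are 200 camera calls.

TASK

I want to check the one empty dot seat (in the red ring) of the dark inlay board. Zero the board first by sliding it on its cross-slide until the white datum cross stops under the fixed brass pointer, then slide it on until the empty seat stops under the pointer, and leave it there. Now take the gauge tweezers from their rest, squeeze them to the red line of their gauge (10 mm between the tips) and finish while holding them at that gap, level and still, tips just above the board without touching it, one on each side of the seat, so that I can compare; leave the dish of dots, the wax tin and the glue bottle where they are.

Things in the scene. Friction and masses are not known exactly. Their poses are not given: they have to be found in the camera images.
- cross_slide: cross-slide fixed to the bench: green base 14 mm high (x -77 to 105, y -125 to 125 mm), two slides, aluminium table with the dark board. Origin on the bench below the pointer tip, x towards the pointer's column, y left. Column (radius 7 mm, 132 mm high) at x = 90 mm; pointer arm runs from it along -x, 114 mm up, to the needle over the origin. The -x side is open below the needle
- pointer_tip (a point): lower end of the fixed brass needle (radius 3 mm, pointing straight down), 74 mm above the bench, 20 mm above the board's top
- datum_cross (a point): centre of the white scribed cross (12 mm) in the far left corner of the board, on the board's top, 54 mm above the bench; it lies +32 mm in x and +57 mm in y (cross-slide axes) from the empty seat
- empty_seat (a point): centre of the mouth of the one empty seat, a round recess 10 mm wide and 4 mm deep inside a 16 mm red ring, on the board's top (54 mm above the bench). The dark board measures 64 (x) x 130 (y) x 10 mm; white dots fill the three other seats of the row. Site axes as the cross-slide's, z up
- slide_knob (a point): black upright knob on the table's right-hand lug, by which table and board are slid in x and y together: 18 mm in diameter, 52 to 80 mm above the bench; this point is on its axis, 66 mm up. In cross-slide axes it stays +2 mm in x and -88 mm in y from the empty seat, -30 mm and -145 mm from the datum cross
- slide_x (a joint): slide of the table along the cross-slide's x, m, -0.030 to 0.030; stays where it is left (friction about 2.5 N)
- slide_y (a joint): slide of the table along the cross-slide's y, m, -0.055 to 0.055; stays where it is left (friction about 2.5 N)
- tweezer_rest: wooden rest fixed to the bench: base 170 x 66 x 10 mm, two notched uprights (12 mm thick, 46 and 54 mm wide, 40 mm high, cheeks to 49 mm) at x = -82 and +41 mm; the tweezers are gripped from above between them. Origin on the bench below the tweezers' finger plates
- tweezers: steel gauge tweezers, 205 mm, 54 g, blades on edge: squeezed along y. Origin midway between the ribbed finger plates (30 mm long, 10.5 mm high) at mid-height, 45 mm above the bench in the rest; x to the tips, z up. Outer width over the plates at the origin: 34 mm open, 26.9 mm at the 10 mm tip gap, where the plates are parallel. Tips 80 mm ahead of the origin, 16.5 mm below it
- tweezers_arm (a joint): squeeze of the tweezers, rad: 0 open (22 mm tip gap), 0.0615 at the red line (10 mm), 0.11 stop; sprung open, about 4.5 N at the plates when open, 9.5 N at 10 mm; each mm there closes the tips by 1.7 mm. The red line is on the brass gauge bar 50 mm behind the plates, read at the right arm's index
- left_tip (a point): inner lower corner of the left (+y) tip; squeezed evenly, the two tips stay symmetric about the tweezers' middle plane
- right_tip (a point): inner lower corner of the right tip; its distance from the left one is the tip gap
- dot_dish: white dish with spare dots, 72 mm wide, 14 mm high; a bystander; origin under its middle
- tin_of_wax: round ochre tin, 67 mm wide, 30 mm high; a bystander; origin under its middle
- glue: white glue bottle with a red cap, 42 x 60 x 165 mm; a bystander; origin under its middle

How it is judged:
By the outcome, as a careful person would: the job done as asked, in the order asked, and still so for the second after the job is handed in, while the arm keeps its last pose, push and grip.
It also fails if it takes over 58 s, if anything falls off the work surface, if the arm or the gripper's body presses on something with over 40 N, if the wrist force passes 120 N, or if a joint passes its speed limit or range.

## Working session

There is one attempt and no reset: what is moved stays moved. The work goes in short steps, each a Python script; the robot and the scene stay as the last script left them, time stands still between calls to the robot, and variables do not carry over. Pictures are saved under pics/ and viewed, at most 10 in all, crops included, and the job is handed in when it is done.

```bash
mkdir -p pics; ls; cat > h.py <<'E'
import numpy as np, cv2
from workcell import robot
def pt(p,c,r,z=None):
    """world point of a pixel; from range, or on plane z"""
    K=np.array([[p['fx'],0,p['cx']],[0,p['fy'],p['cy']],[0,0,1.]])
    d=np.array([(c-p['cx'])/p['fx'],-(r-p['cy'])/p['fy'],-1.])
    T=np.array(p['cam_to_world']);o=T[:3,3];w=T[:3,:3]@d
    if z is None:
        k=p['range_z'][int(round(r)),int(round(c))]
    else: k=(z-o[2])/w[2]
    return o+k*w
def px(p,X):
    T=np.array(p['cam_to_world']);c=T[:3,:3].T@(np.array(X)-T[:3,3])
    return np.array([p['cx']+p['fx']*c[0]/-c[2],p['cy']+p['fy']*c[1]/c[2]])
E
python3 - <<'E'
from h import *
for n in ("top","side"):
    p=robot.camera(n);cv2.imwrite(f"pics/{n}0.png",p['image'])
    print(n,[k for k in p if k not in('image','range_z')],p['fx'],p['cx'],p['cy'],np.round(p['cam_to_world'],3).tolist())
    for t in ["cross_slide","pointer_tip","datum_cross","empty_seat","slide_knob","tweezer_rest","tweezers","left_tip","right_tip","dot_dish","tin_of_wax","glue"]:
        for d in robot.recognise(p,t)[:2]:
            print(t,round(d['conf'],2),np.round(d['centre'],1),np.round(pt(p,*d['centre']),1))
s=robot.read_state();print(s['time'],s['tool_rot'],s['finger_gap'])
E
```

```text
pics
workcell.py
top ['fx', 'fy', 'cx', 'cy', 'cam_to_world', 'shot'] 546.891908490545 290.76670328788356 212.39628939342938 [[0.018, 0.987, -0.158, 389.591], [-1.0, 0.019, 0.006, 59.591], [0.009, 0.158, 0.987, 1308.493], [0.0, 0.0, 0.0, 1.0]]
cross_slide 0.6 [376.4 223.6] [ 566.7 -145.8   60. ]
pointer_tip 0.57 [378.6 221.8] [ 571.3 -151.2   58. ]
datum_cross 0.91 [388.6 227.2] [ 559.5 -174.7   55.3]
empty_seat 0.77 [388.7 226.5] [ 561.5 -175.5   52.6]
slide_knob 0.85 [391.2 225.2] [ 564.6 -181.3   52.7]
tweezer_rest 0.9 [216.6 261.4] [476.5 225.9   6.6]
tweezers 0.6 [209.7 277.2] [437.3 234.6  50.6]
left_tip 0.74 [390.7 227.8] [ 559.5 -181.5   45.3]
left_tip 0.67 [211.5 275.2] [443.5 236.1  10.6]
dot_dish 0.63 [262.8 157. ] [735.7 123.2  -1.1]
tin_of_wax 0.87 [176.3 148.3] [744.5 330.1  31.7]
glue 0.85 [222.4 130.5] [760.1 208.5 130.4]
side ['fx', 'fy', 'cx', 'cy', 'cam_to_world', 'shot'] 472.13304679218186 286.287278329989 210.66252110301772 [[-0.982, 0.124, -0.141, 414.368], [-0.188, -0.656, 0.731, 954.522], [-0.002, 0.744, 0.668, 912.264], [0.0, 0.0, 0.0, 1.0]]
cross_slide 0.66 
[... 286 characters left out ...]
 [ 558.3 -164.3   53. ]
slide_knob 0.94 [310.2 176.5] [ 555.3 -148.5   52.7]
slide_knob 0.46 [311.7 177.1] [ 550.4 -145.4   53.4]
tweezer_rest 0.95 [321.5 293.4] [467.  241.2   8.1]
tweezers 0.92 [326.7 278.3] [461.2 183.3  -2.7]
left_tip 0.61 [328.7 279.2] [455.8 186.4  -1.3]
right_tip 0.64 [321.9 273.4] [471.6 215.2  50.4]
dot_dish 0.95 [227.7 242.5] [7.383e+02 1.119e+02 5.000e-01]
tin_of_wax 0.57 [197.7 306.4] [738.  348.9  31.3]
glue 0.66 [329.  284.7] [451.  242.8  46.4]
glue 0.64 [198.  249.2] [761.3 247.3 110.4]
1.3 [[ 9.38062001e-01  3.46467434e-01 -5.17915581e-06]
 [ 3.46467434e-01 -9.38062001e-01 -1.05579802e-06]
 [-5.22416890e-06 -8.04004820e-07 -1.00000000e+00]] 85.49461568322413
```

```bash
python3 - <<'E'
import cv2,numpy as np
t=cv2.imread('pics/top0.png');s=cv2.imread('pics/side0.png')
a=cv2.resize(t[150:300,280:480],(800,600),interpolation=cv2.INTER_CUBIC);cv2.imwrite('pics/a.png',a)
a=cv2.resize(t[180:330,120:320],(800,600),interpolation=cv2.INTER_CUBIC);cv2.imwrite('pics/b.png',a)
a=cv2.resize(s[110:260,210:410],(800,600),interpolation=cv2.INTER_CUBIC);cv2.imwrite('pics/c.png',a)
E
```

```text
(no output)
```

View pics/a.png

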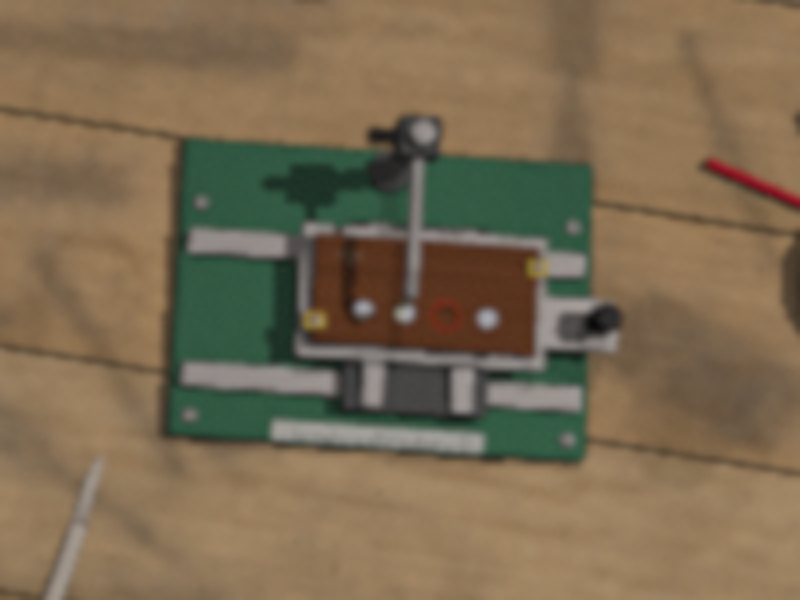

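View pics/b.png

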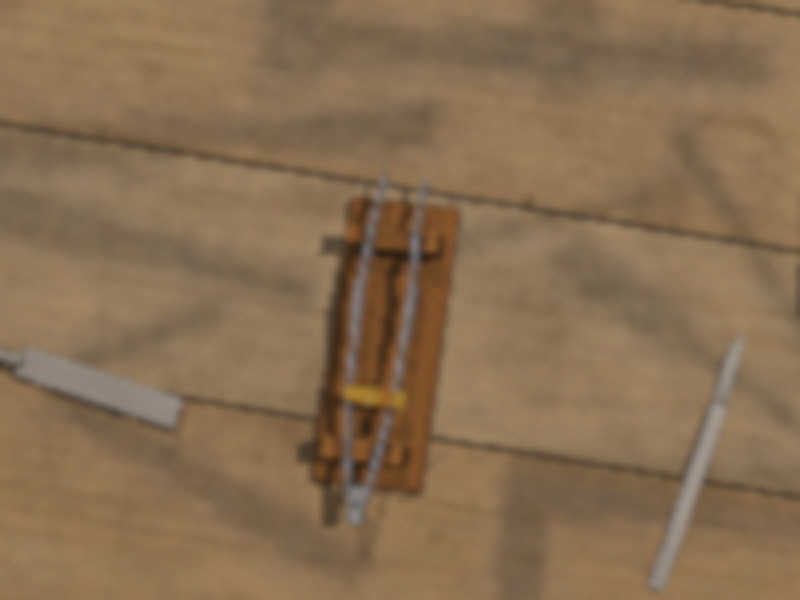

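View pics/c.png

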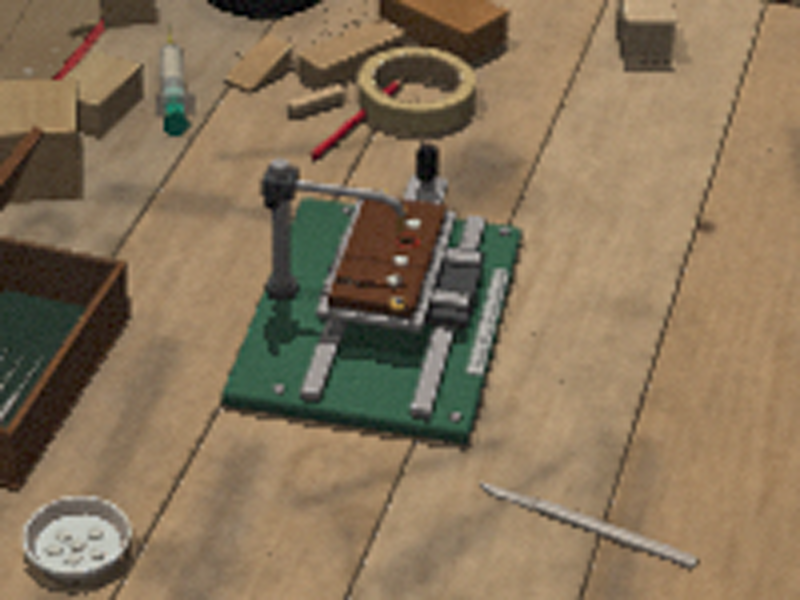

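```bash
cat > m.py <<'E'
from h import *
def base(p):
    hsv=cv2.cvtColor(p['image'],cv2.COLOR_BGR2HSV)
    m=cv2.inRange(hsv,(50,80,30),(90,255,255))
    n,l,s,_=cv2.connectedComponentsWithStats(m)
    cs=[pt(p,c+.0,r+.0,14)[:2] for c,r in np.unique(np.vstack([np.argwhere(l==i)[:,::-1] for i in range(1,n) if s[i,4]>150]),axis=0)]
    W=np.array(cs,np.float32); W=W[(W[:,0]<720)&(W[:,1]<60)]
    return cv2.minAreaRect(W)
E
python3 - <<'E'
from m import *
P={}
for n in ("top","side"):
    p=P[n]=robot.camera(n); r=base(p); print(n,r)
p=P['top']
q=lambda c,r:(280+c/4-.4,150+r/4-.4)
b=lambda c,r:(120+c/4-.4,180+r/4-.4)
s=lambda c,r:(210+c/4-.4,110+r/4-.4)
print('seat',pt(p,*q(446,315),54),'side',pt(P['side'],*s(409,241),54))
print('dots',[pt(p,*q(*x),55)[:2].round(1) for x in((363,308),(404,313),(487,319))])
g=p['image'].astype(int).max(2)
sub=g[222:242,415:445]; print(sub)
for nm,x,z in(('tail',(355,522),45),('tipL',(384,180),34),('tipR',(425,188),34),('bar',(376,397),48)): print(nm,pt(p,*b(*x),z).round(1))
c=P['side'];g=c['image'].astype(int).max(2);print(g[142:166,308:328])
print('col top',pt(p,*q(422,131),132), pt(c,*s(280,172),132))
E
```

```text
top ((571.2020874023438, -149.57730102539062), (244.49490356445312, 177.27613830566406), 87.31655883789062)
side ((571.1357421875, -140.04258728027344), (253.65501403808594, 179.06690979003906), 87.4286880493164)
seat [ 557.05896763 -180.76854198   54.        ] side [ 555.13473287 -179.9299121    54.        ]
dots [array([ 560.1, -132.5]), array([ 557.6, -156.3]), array([ 555. , -204.3])]
[[131 114  96  88  89  88  90  89  87  86  86  85  87 112 126 131 129 129
  130 133 135 137 140 141 140 138 135 133 133 136]
 [136 121 106  97  95  92  91  92  90  89  88  87  89 111 125 130 128 127
  127 128 131 133 135 135 136 134 130 127 126 126]
 [140 136 127 122 118 113 114 115 114 111 110 111 113 123 130 130 126 125
  125 127 129 129 128 129 129 128 127 123 120 120]
 [147 153 152 151 149 150 149 149 150 150 149 149 145 138 130 119 110 111
  115 122 127 127 126 123 123 121 122 119 116 116]
 [149 160 162 163 162 163 161 162 163 163 164 160 146 123 100  84  73  75
   86 104 120 124 122 118 116 118 119 117 115 114]
 [150 159 161 162 159 152 148 147 147 149 148 141 119  85  60  47  43  48
   58  81
[... 3328 characters left out ...]
116 119]
 [150 135 129 151 152 159  81  83  86  80  80  93 128 126 133 135 128 130
  130 127]
 [104 111  94 102 106 101  95 104  92  87 107 141  88 128 131 134 135 133
  136 133]
 [ 70  75  83 114  93  88  90  97  92  96  95 105  90 107 126 126 130 137
  134 136]
 [ 72  62  83 119  92  94  97  93  93  95  99  94  88  88 129 115 123 132
  142 143]
 [ 93  70  65  76  94  87  94  90  98  96  96  93  86  89 164 150 115 141
  149 155]
 [ 94  80  69  75  94 112 109  90  96  92  98  90  75  81 142 118 105 128
  138 157]
 [ 95  73  76 115 202 202 186 105  93  94  97  92  43  87 151  70  86  87
  103 158]]
col top [ 648.50055088 -153.75347043  132.        ] [ 645.40088481 -140.86182803  132.        ]
```

```bash
python3 - <<'E'
import cv2,numpy as np
t=cv2.imread('pics/top0.png');s=cv2.imread('pics/side0.png')
f=lambda im,c,r:cv2.resize(im[r:r+40,c:c+26],None,fx=15,fy=15,interpolation=cv2.INTER_CUBIC)
a=np.hstack([f(t,374,197),f(s,297,142)]);print(a.shape);cv2.imwrite('pics/d.png',a)
E
```

```text
(600, 780, 3)
```

View pics/d.png

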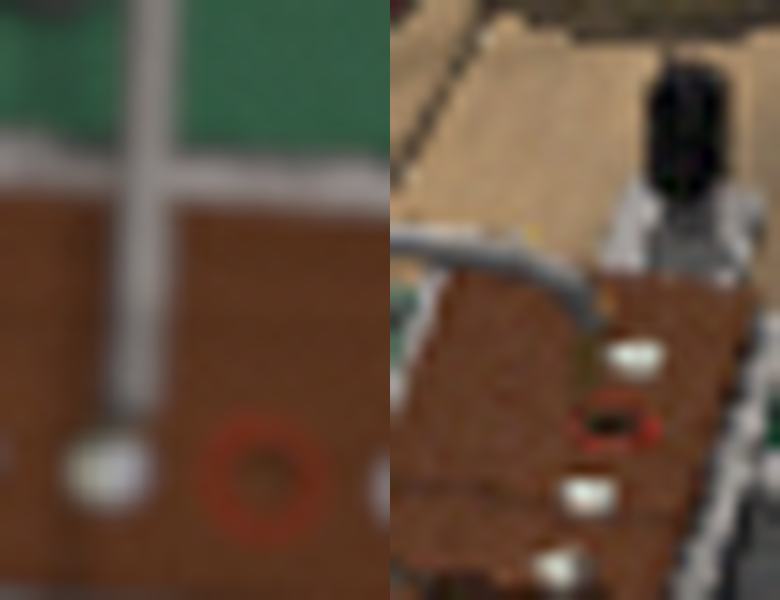

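```bash
python3 - <<'E'
from m import *
P={n:robot.camera(n) for n in("top","side")}
t,s=P['top'],P['side']
print('tip',pt(t,379.8,227.5,74)[:2],pt(s,309.5,166.8,74)[:2])
print('seat',pt(t,391.,228.4,54)[:2],pt(s,311.3,169.8,54)[:2])
print('dots side',[pt(s,297-.5+(c-390)/15,141.5+r/15,55)[:2].round(1) for c,r in((637,355),(588,495),(560,568))])
# knob: centroids of dark blobs
for p,(c0,r0,c1,r1),z,th in((t,(425,225,438,236),66,75),(s,(312,145,321,157),66,95)):
    g=p['image'].astype(float).max(2)[r0:r1,c0:c1]; w=np.clip(th-g,0,None); w[w<th*.3]=0
    n=w.sum(); c=(w.sum(0)*np.arange(c0,c1)).sum()/n; r=(w.sum(1)*np.arange(r0,r1)).sum()/n
    print('knob',c,r,pt(p,c,r,z))
    # predicted pixels of tip over a grid for check
for O in((558,-150,74),):
    print(px(t,O),px(s,O))
E
```

```text
tip [ 555.85848223 -151.16606833] [ 560.92682809 -167.03892096]
seat [ 556.93785062 -180.53528748] [ 556.79970909 -179.87035966]
dots side [array([ 555.1, -202.6]), array([ 557.8, -154.8]), array([ 559.7, -130.6])]
knob 429.22517006802724 229.91564625850341 [ 553.47920066 -266.02207764   66.        ]
knob 316.1399934275386 150.90962865593164 [ 554.55427548 -263.60600539   66.        ]
[379.2815372  226.55894378] [309.60324636 170.32153546]
```

```bash
cat > fit.py <<'E'
from m import *
from scipy.optimize import minimize
U=6
def fit(p,side):
    im=cv2.resize(p['image'],None,fx=U,fy=U,interpolation=cv2.INTER_CUBIC)
    m=cv2.inRange(cv2.cvtColor(im,cv2.COLOR_BGR2HSV),(50,70,20),(90,255,255))
    roi=np.zeros_like(m); c0,r0,c1,r1=side; roi[r0*U:r1*U,c0*U:c1*U]=1; m*=roi
    n,l,s,_=cv2.connectedComponentsWithStats(m)
    m=np.uint8(np.isin(l,[i for i in range(1,n) if s[i,4]>60*U*U]))
    h=cv2.convexHull(cv2.findNonZero(m)); H=np.zeros_like(m); cv2.fillConvexPoly(H,h,1)
    def ren(v):
        c,s_=np.cos(v[2]),np.sin(v[2])
        q=[px(p,(v[0]+c*x-s_*y,v[1]+s_*x+c*y,z)) for x in(-77,105) for y in(-125,125) for z in(0,14)]
        q=(np.array(q)+.5)*U-.5
        k=cv2.convexHull(np.int32(np.round(q*16))); R=np.zeros_like(m); cv2.fillConvexPoly(R,k,1,shift=4); return R
    f=lambda v:float((ren(v)!=H).sum())/U/U
    o=minimize(f,[558,-150,-.055],method='Nelder-Mead',options=dict(initial_simplex=[[558,-150,-.055],[562,-150,-.055],[558,-146,-.055],[558,-150,-.03]],xatol=.01))
    return o.x,o.fun,H.sum()/U/U
E
python3 - <<'E'
from fit import *
print(fit(robot.camera('top'),(310,170,440,275)));print(fit(robot.camera('side'),(255,150,350,225)))
E
```

```text
(array([ 5.60098826e+02, -1.49057201e+02, -4.97010635e-02]), np.float64(361.25), np.float64(7604.86111111111))
(array([ 5.57899421e+02, -1.51475964e+02, -2.90042688e-02]), np.float64(162.41666666666666), np.float64(3248.3888888888887))
```

```bash
cat >> h.py <<'E'
def rot(yaw):  # tool down, tool x at angle yaw
    c,s=np.cos(yaw),np.sin(yaw); return np.array([[c,s,0],[s,-c,0],[0,0,-1.]])
E
python3 - <<'E'
from h import *
R=rot(np.pi/2-.055)
print(robot.read_state()['time'])
robot.movep([553.5,-267,150],R); print(robot.read_state()['time'])
robot.movel([553.5,-267,58],max_speed=150,guard=10)
robot.clamp(); s=robot.read_state()
print(s['time'],s['eef_pos'],s['finger_gap'],s['gripper_force'],s['ft_force'])
p=robot.camera('top');q=robot.camera('side')
f=lambda im,c,r:cv2.resize(im[r:r+60,c:c+39],None,fx=10,fy=10,interpolation=cv2.INTER_CUBIC)
cv2.imwrite('pics/e.png',np.hstack([f(p['image'],395,200),f(q['image'],295,130)]))
E
```

```text
1.6
3.325
4.7333 [ 553.54508955 -267.07800119   58.34269451] 15.616841535503994 58.42645360714414 [-2.58112767  0.63060054  5.96161616]
```

View pics/e.png

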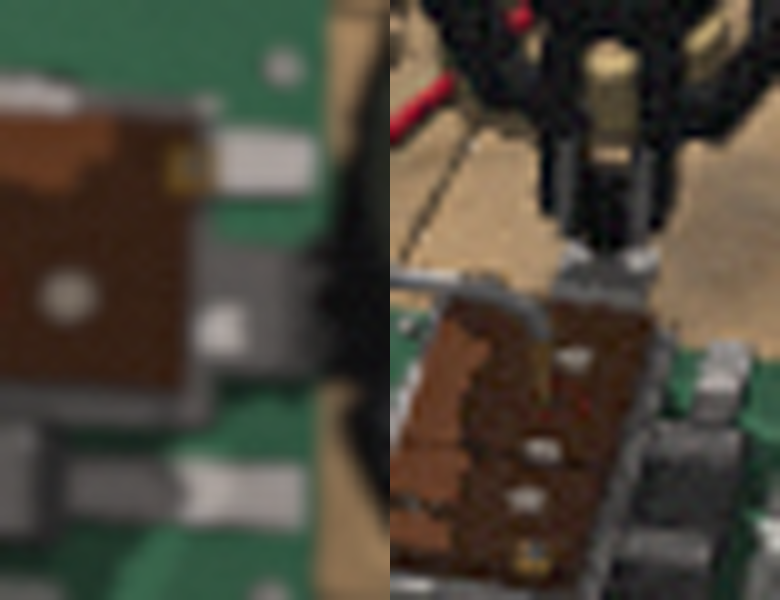

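```bash
python3 - <<'E'
from h import *
s=robot.read_state();p0=np.array(s['eef_pos'])
robot.movel(p0+[-34,-25.5,0],max_speed=60)
robot.wait(.3)
s=robot.read_state();print(s['time'],s['eef_pos'],s['finger_gap'],s['ft_force'],s['torque'])
p=robot.camera('top');q=robot.camera('side')
for c in(p,q): 
    print([(t,np.round(d['centre'],1),round(d['conf'],2)) for t in('datum_cross','empty_seat','pointer_tip') for d in robot.recognise(c,t)[:1]])
    print('pred O',px(c,(558.2,-150.6,74)),px(c,(558.2,-150.6,54)))
f=lambda im,c,r:cv2.resize(im[r:r+40,c:c+26],None,fx=15,fy=15,interpolation=cv2.INTER_CUBIC)
g=np.hstack([f(p['image'],370,205),f(q['image'],297,145)])
cv2.imwrite('pics/f.png',cv2.convertScaleAbs(g,alpha=1.4))
E
```

```text
5.9917 [ 519.27371351 -292.91748083   58.38110227] 15.657503137452451 [-2.74175708 -1.01717897  5.59689488] [-0.51378265  0.59028055 -0.07602142]
[('datum_cross', array([398.8, 241.3]), 0.57), ('empty_seat', array([399.3, 239.8]), 0.71), ('pointer_tip', array([376.7, 221.8]), 0.59)]
pred O [379.5437216  226.47687751] [378.08443615 227.61878519]
[('datum_cross', array([322.7, 169.8]), 0.79), ('empty_seat', array([323.7, 168.9]), 0.57), ('pointer_tip', array([306.6, 186.5]), 0.84)]
pred O [309.56695694 170.19273423] [309.36030371 175.59525882]
```

View pics/f.png

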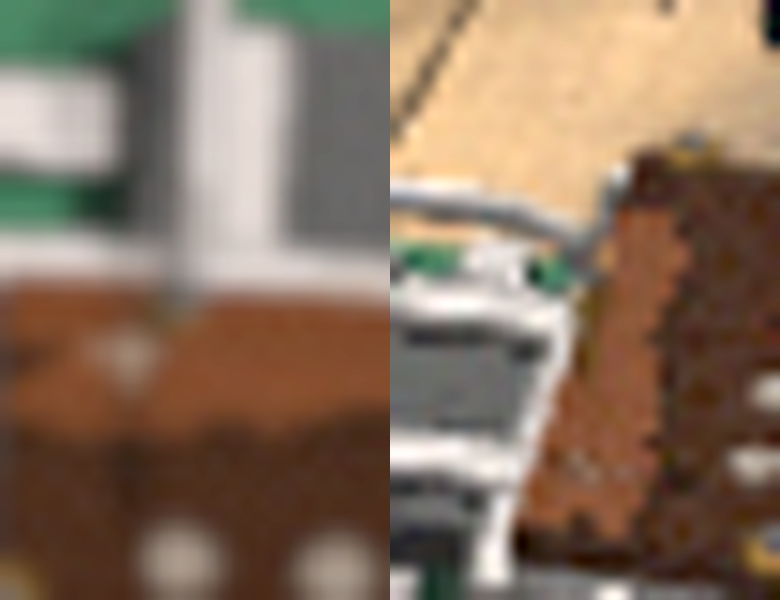

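```bash
python3 - <<'E'
from h import *
p=robot.camera('top');q=robot.camera('side')
print(p['image'].min(2)[218:234,370:390]);print(q['image'].min(2)[162:182,300:320]);
print(q['image'][162:174,303:315].astype(int)[...,2]-q['image'][162:174,303:315].astype(int)[...,0])
for t in(0,10,30,60):print(px(p,(558.2+t,-150.6-.05*t,114)),px(q,(558.2+t,-150.6-.05*t,114)))
g=p['image'].astype(int)
for r in(195,200,205,212): print(r,g[r,374:390].max(1))
for z in(74,84,94,104):print(z,px(q,(558.2,-150.6,z)),px(p,(558.2,-150.6,z)))
for c,r in((378.2,228.4),):print(pt(p,c,r,54))
for c,r in((310.4,175.5),):print(pt(q,c,r,54))
E
```

```text
[[ 51  50  50  48  38  28  20  23  39  58  66  77 103 125 135 147 152 144
  114  83]
 [ 66  65  64  62  55  48  40  35  45  60  69  80 104 124 134 146 152 145
  114  82]
 [109 106 106 106 101  96  83  70  68  75  77  85 107 124 134 143 146 141
  117  88]
 [142 138 139 139 139 135 124 107 100  99  93  93 111 126 134 140 143 141
  127 111]
 [138 135 137 135 136 135 129 118 111 109 103  97 112 128 141 145 146 146
  144 141]
 [101  91  90  93  94  93  93  88  87  87  85  86 103 117 129 134 134 136
  135 136]
 [ 58  45  44  46  45  46  46  49  48  51  58  66  80  86  85  86  88  90
   93  94]
 [ 38  29  28  29  30  31  27  30  34  34  41  54  63  58  47  39  42  45
   46  45]
 [ 36  30  30  31  31  32  35  40  43  41  39  45  45  41  32  30  30  29
   31  30]
 [ 34  27  29  28  31  41  50  58  65  59  47  39  36  32  31  31  30  31
   31  33]
 [ 35  22  26  26  35  46  59  70  80  74  56  43  33  32  32  32  34  32
   30  33]
 [ 35  22  27  29  32  39  50  60  72  66  48  37  33  35  33  32  33  31
   33  31]
 [ 37  27  30  31  34  33  36  46  58  51  38  34  33  35  35  36  34  34
   33 
[... 2703 characters left out ...]
0.6835899 ] [299.8160666  157.64676386]
[383.71334184 197.39061869] [289.71893216 156.23498676]
195 [ 42  46  50  53  58  64  70  73  85 120 139 124 102  96  96  96]
200 [ 94  89  84  84  83  86  92  94  98 126 138 117 100  97  97  97]
205 [ 87  85  83  82  84  81  81  83 101 133 136 113  99  95  94  94]
212 [145 143 135 104  65  55  60  76 114 146 154 159 164 160 141 108]
74 [309.56695694 170.19273423] [379.5437216  226.47687751]
84 [309.6717823  167.45229033] [380.29083843 225.89224998]
94 [309.77762624 164.68521773] [381.04997965 225.29821323]
104 [309.88450368 161.89112641] [381.82143789 224.69453826]
[ 556.38079289 -150.85411947   54.        ]
[ 555.23806288 -151.6278509    54.        ]
```

```bash
python3 - <<'E'
from h import *
s=robot.read_state();p0=np.array(s['eef_pos'])
t=np.array([553.5451+(-34),-267.078-25.5,58.34])+[.8+.1,0.2,0]
robot.movel(t,max_speed=30); robot.wait(.8); print(robot.read_state()['eef_pos'])
p1=np.array(robot.read_state()['eef_pos'])
robot.movel(t+[34.9,55.3,0],max_speed=60); robot.wait(.3)
s=robot.read_state();print(s['time'],s['eef_pos'],s['eef_pos']-p1,s['ft_force'])
p=robot.camera('top');q=robot.camera('side')
f=lambda im,c,r:cv2.resize(im[r:r+40,c:c+26],None,fx=15,fy=15,interpolation=cv2.INTER_CUBIC)
g=np.hstack([f(p['image'],370,205),f(q['image'],297,150)])
cv2.imwrite('pics/g.png',cv2.convertScaleAbs(g,alpha=1.4))
print('O54',px(p,(558,-150.8,54)),px(q,(558,-150.8,54)),px(p,(558,-150.8,74)),px(q,(558,-150.8,74)))
for c,w in((p,(220,236,368,390)),(q,(168,184,300,322))):
    i=c['image'].astype(int);print((i[...,2]-i[...,1])[w[0]:w[1],w[2]:w[3]])
E
```

```text
[ 520.30576886 -292.64944847   58.37327003]
9.0833 [ 555.43761382 -236.70248122   58.3643959 ] [ 3.51318450e+01  5.59469673e+01 -8.87412855e-03] [-1.33900924  0.58201356  4.77674307]
O54 [378.17135138 227.70603684] [309.43722067 175.56234121] [379.63204913 226.56548338] [309.64459649 170.15995872]
[[22 21 21 21 22 22 21 21 21 19 15 15  9  6  4  4 10 17 22 21 23 23]
 [23 22 22 23 21 22 23 24 21 19 16 16  9  6  3  4 10 17 22 22 21 22]
 [23 23 23 23 23 22 22 22 21 18 16 17  8  4  2  5  9 19 22 21 22 22]
 [20 22 21 22 22 24 22 26 26 24 21 17 10  3  4  5 11 19 21 22 22 22]
 [14 18 20 22 23 23 23 30 35 32 26 17 10  4  3  6 15 20 22 20 20 21]
 [12 14 16 20 21 21 27 32 37 28 21 16 11  8  8 13 17 22 20 18 17 17]
 [10 11 14 18 19 25 30 32 28 21 15 13 14 18 19 18 20 19 16 13 13 13]
 [11 11 12 17 21 26 33 31 23 17 15 14 22 31 29 23 21 18 12 12 12 12]
 [12 12 13 18 22 28 33 32 25 19 13 16 27 39 36 26 20 17 14 12 12 12]
 [14 15 18 21 23 24 30 35 31 22 17 21 33 41 34 25 22 18 14 13 12 13]
 [19 20 22 20 23 21 27 33 34 27 22 26 35 38 29 23 21 20 17 14 13 14]
 [21 20 22 22 22 21 23 27 29 29 25 26 28 2
[... 1092 characters left out ...]
9  19  28  15  16  17   8   5
    4   5 -13 -22]
 [ 17  20  20  19  26  23  25  40  37  30  23  27  30  19  17  18  10   2
    3   2  -9 -16]
 [ 17  21  21  18  21  22  23  20  24  18  22  24  27  25  18  17   4   0
    3   1   0   3]
 [ 18  19  24  20  22  23  23  22  19  20  22  21  26  21  18  20   5  -2
    1   5   2   5]
 [ 15  20  19  21  20  20  15   8  11  18  21  24  13  20  21  15   3   0
    1   2   2   2]
 [ 21  24  21  24  19  18  14   9  10  13  21  21  26  18  21   8   2   0
    5   1   6   6]
 [ 17  19  22  22  19  21  17  14  17  16  22  17  21  17  16   7   2   3
   -1  -2  -3  -1]
 [ 20  20  22  18  16  20  14  22  24  18  21  24  19  22  13   3   0   3
   -7   0   1  -3]]
```

View pics/g.png

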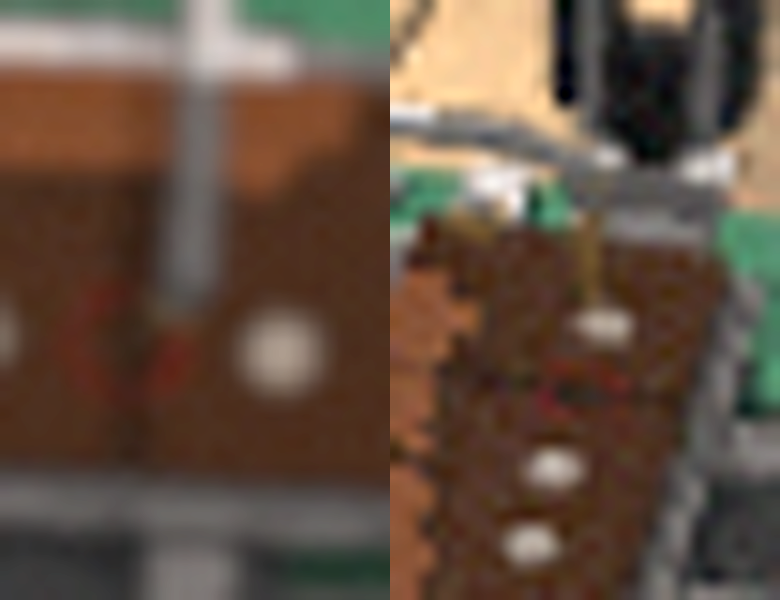

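```bash
python3 - <<'E'
from h import *
s=robot.read_state();p0=np.array(s['eef_pos'])
robot.movel([p0[0]-.1,p0[1]-.9,p0[2]],max_speed=30); print(robot.read_state()['eef_pos']); 
robot.open_gripper(); robot.movel([p0[0],p0[1]-.6,135],max_speed=200)
s=robot.read_state();print(s['time'])
p=robot.camera('top');q=robot.camera('side')
for c,w in((p,(220,236,368,390)),(q,(171,181,300,316))):
    i=c['image'].astype(int);print((i[...,2]-i[...,1])[w[0]:w[1],w[2]:w[3]])
b=lambda c,r:(120+(c+.5)/4-.5,180+(r+.5)/4-.5)
for n,x,z in(('front upr L',(350,240),49),('front upr R',(440,245),49),('rear L',(322,448),49),('rear R',(404,460),49),('baseFL',(352,200),10),('baseFR',(460,210),10),('baseNR',(420,490),10)):print(n,pt(p,*b(*x),z).round(1))
f=lambda im,c,r,w,h,k:cv2.resize(im[r:r+h,c:c+w],(390,600),interpolation=cv2.INTER_CUBIC)
g=np.hstack([f(p['image'],187,220,60,92,6.5),f(q['image'],300,250,52,80,7.5)])
cv2.imwrite('pics/h.png',cv2.convertScaleAbs(g,alpha=1.3))
E
```

```text
[ 555.46089992 -237.08142899   58.39027905]
10.6417
[[22 24 29 33 35 31 25 22 20 19 16 14 10  4  4  4 10 17 21 22 22 22]
 [22 21 23 26 27 26 22 22 22 18 16 14  9  5  3  4  9 19 25 24 23 23]
 [22 20 22 22 21 23 22 22 22 19 15 14 10  5  2  4 11 20 28 26 23 21]
 [20 22 25 21 22 22 24 24 26 25 23 18  9  5  3  5 11 20 25 25 22 20]
 [15 15 18 23 22 23 24 29 34 31 26 19 10  5  4  6 14 21 21 23 22 19]
 [12 13 15 19 22 21 28 34 38 28 21 15 11  9  7 11 18 21 21 19 18 16]
 [11 11 12 16 22 23 32 36 33 22 16 13 12 14 17 18 21 20 19 13 11 13]
 [11 11 11 17 20 23 31 33 26 21 13 15 17 27 26 21 21 18 14 12 10 12]
 [11 13 14 18 23 25 32 33 30 19 15 15 23 32 29 25 22 17 14 13 11 11]
 [13 15 18 21 21 23 29 35 32 23 17 19 28 34 31 23 21 19 14 13 12 12]
 [19 19 22 21 23 21 25 33 34 29 26 22 28 34 28 22 23 19 17 14 13 16]
 [22 20 21 21 21 21 22 26 30 31 27 25 29 27 25 22 22 21 20 18 18 25]
 [21 21 21 20 23 21 22 22 24 21 20 20 21 20 21 22 22 22 21 22 25 35]
 [20 22 22 20 20 22 21 22 19 21 15 16 20 21 22 22 22 21 20 22 27 35]
 [21 22 20 21 21 22 21 22 20 18 18 15 18 19 21 22 22 22 22 21 25 33]
 [14 15 16 18 18 18 18 18 17 15 13 16 17 18 21 21 20 23 20 22 23 28]]
[[26 24 20 16 17 23 21 20 21 14 10  8 13 24 30 40]
 [21 20 20 16 21 20 22 24 22 14 14 12 12 20 19 22]
 [23 20 25 17 20 25 18 24 19 17 20 15 19 19 21 21]
 [12 16 13 14 25 24 20 23 40 32 48 30 17 19 20 23]
 [18 16 23 14 11 15 17 25 18 15 24 27 34 17 16 16]
 [37 33 14 20 17 16 27 43 12 15 10 18 29 12 18 12]
 [39 40 37 18 19 21 24 38 36 34 33 20 25 23 19 20]
 [38 37 37 21 21 23 27 21 24 22 17 21 18 19 21 20]
 [40 39 39 22 21 17 19 20 26 21 21 17 18 18 20 16]
 [26 23 18 21 17 27 13 11  9 12 22 20 24 19 18 14]]
front upr L [523.5 244.3  49. ]
front upr R [521.5 192.3  49. ]
rear L [404.3 255.3  49. ]
rear R [398.4 208.4  49. ]
baseFL [551.6 249.9  10. ]
baseFR [546.8 185.2  10. ]
baseNR [381.5 203.   10. ]
```

View pics/h.png

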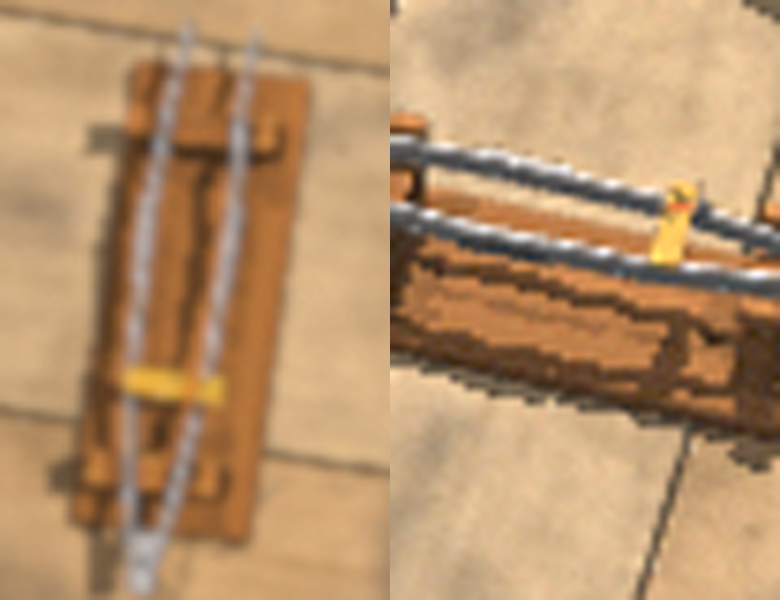

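```bash
python3 - <<'E'
from h import *
R=rot(-.108)
robot.movep([482.5,223.2,130],R)
print(robot.movel([482.5,223.2,27],max_speed=150,guard=8))
s=robot.read_state();print(s['time'],s['eef_pos'],s['finger_gap'],s['ft_force'])
robot.clamp()
for k in range(3):
    s=robot.read_state();print(s['time'],s['finger_gap'],s['gripper_force'],s['ft_force']);robot.wait(.1)
p=robot.camera('top');q=robot.camera('side')
f=lambda im,c,r,w,h:cv2.resize(im[r:r+h,c:c+w],(390,600),interpolation=cv2.INTER_CUBIC)
g=np.hstack([f(p['image'],187,220,60,92),f(q['image'],270,225,78,120)])
cv2.imwrite('pics/i.png',cv2.convertScaleAbs(g,alpha=1.3))
E
```

```text
False
13.575 [482.93843196 223.23679811  27.66166825] 85.37319677215079 [ 0.79513463 -1.10593186  0.56255612]
14.2 18.466975139439135 58.89638900756836 [-2.15753748 -0.35209368 18.50897096]
14.3 18.50734666217872 58.893744349479675 [-1.26435571 -0.63552163 18.21747033]
14.4 18.586773964379727 58.89395713806152 [-0.9057501   0.39867749 18.47547732]
```

View pics/i.png

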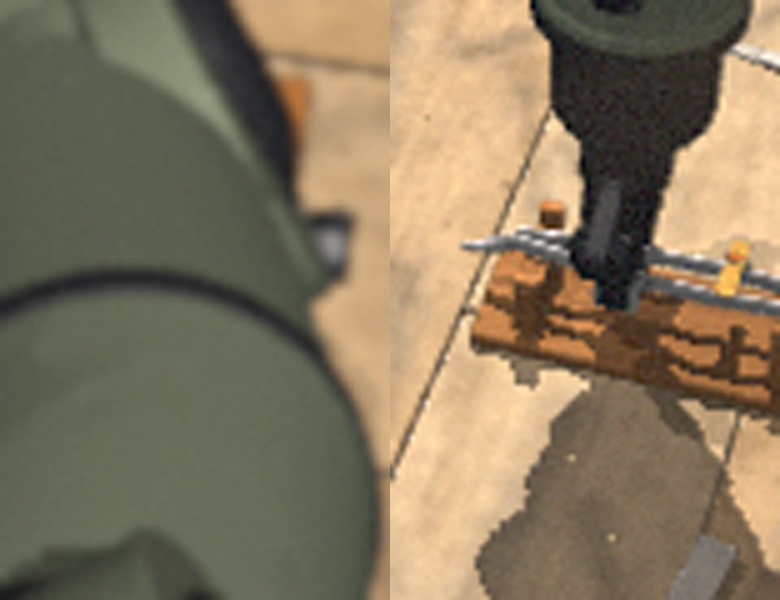

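```bash
cat >> h.py <<'E'
YAW=-.108; ax=np.array([np.cos(YAW),np.sin(YAW)]); ORG=np.array([482.7,223.2])
def tw(x,z): return np.r_[ORG+x*ax,z]
E
python3 - <<'E'
from h import *
robot.open_gripper()
# final-pose IK feasibility
for yaw in(-.05,.1,.25,.4):
    a=np.array([np.cos(yaw),np.sin(yaw)]); g=np.array([558,-150.8])-187.5*a
    print(yaw,g.round(1),[robot.inverse_kinematics([*g,z],rot(yaw)) is not None for z in(50,55,110)])
c=robot.read_state()['eef_pos']
robot.movel([c[0],c[1],85]); robot.movel(tw(-107.5,85),max_speed=200)
p=robot.camera('top'); np.save('open.npy',p['image'])
print(robot.movel(tw(-107.5,27),guard=8))
robot.clamp()
s=robot.read_state();print(s['time'],s['eef_pos'],s['finger_gap'],s['gripper_force'],s['ft_force'])
robot.wait(.2)
p=robot.camera('top');q=robot.camera('side'); np.save('cl1.npy',p['image']);np.save('cl1s.npy',q['image'])
f=lambda im,c,r,w,h:cv2.resize(im[r:r+h,c:c+w],(390,600),interpolation=cv2.INTER_CUBIC)
g=np.hstack([f(p['image'],187,220,60,92),f(q['image'],280,225,78,120)])
cv2.imwrite('pics/j.png',cv2.convertScaleAbs(g,alpha=1.3))
E
```

```text
-0.05 [ 370.7 -141.4] [True, True, True]
0.1 [ 371.4 -169.5] [True, True, True]
0.25 [ 376.3 -197.2] [True, True, True]
0.4 [ 385.3 -223.8] [True, True, True]
False
17.7333 [375.94589855 234.91072043  27.12527923] 10.816584393369203 57.760191075503826 [ 0.55512651 -0.29477128  4.281149  ]
```

View pics/j.png

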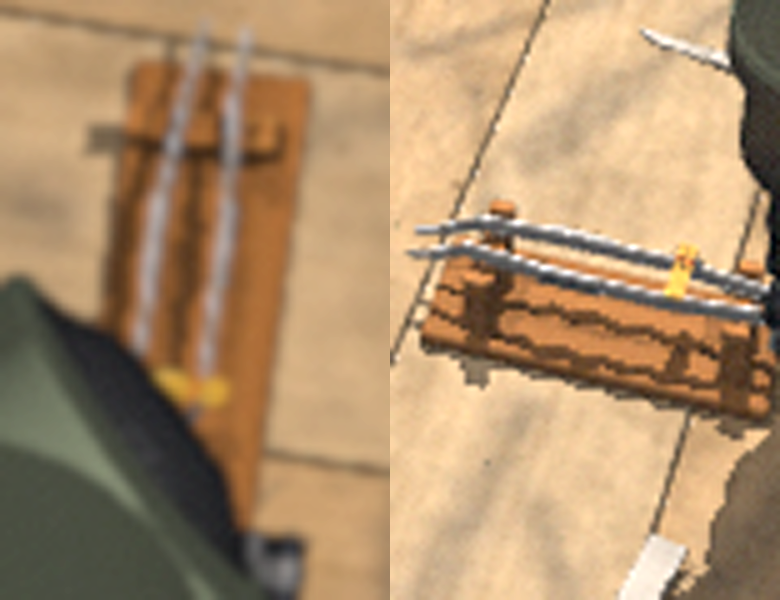

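```bash
cat > sep.py <<'E'
import numpy as np, cv2
from scipy.optimize import curve_fit
def seps(im,rows,c0=205,c1=235):
    i=im.astype(float); b=i[...,0]/(i[...,2]+1)   # steel: blue/red high against wood
    out=[]
    G=lambda x,a,m,a2,m2,s,k,k2:a*np.exp(-(x-m)**2/2/s**2)+a2*np.exp(-(x-m2)**2/2/s**2)+k+k2*(x-220)
    for r in rows:
        x=np.arange(c0,c1);y=b[r,c0:c1]
        best=None
        for m in range(209,224,2):
          for d in (5,8,11):
            try:
                v,_=curve_fit(G,x,y,[.3,m,.3,m+d,1,.5,0],bounds=([.05,c0,.05,c0,.5,0,-.1],[2,c1,2,c1,2.5,2,.1]),maxfev=400)
                e=((G(x,*v)-y)**2).sum()
                if best is None or e<best[0]: best=(e,v)
            except Exception: pass
        v=best[1]; out.append((r,min(v[1],v[3]),max(v[1],v[3]),best[0]))
    return np.array(out)
E
python3 - <<'E'
from sep import *
R=range(224,272,3)
a=seps(np.load('open.npy'),R);b=seps(np.load('cl1.npy'),R)
print(np.c_[a[:,0],a[:,1:3],a[:,2]-a[:,1],a[:,3],b[:,1:3],b[:,2]-b[:,1],b[:,3],(a[:,2]-a[:,1])-(b[:,2]-b[:,1])].round(2))
E
```

```text
[[ 2.2400e+02  2.1610e+02  2.2653e+02  1.0430e+01  0.0000e+00  2.1792e+02
   2.2434e+02  6.4200e+00  0.0000e+00  4.0100e+00]
 [ 2.2700e+02  2.1555e+02  2.2611e+02  1.0560e+01  0.0000e+00  2.1717e+02
   2.2416e+02  6.9900e+00  0.0000e+00  3.5700e+00]
 [ 2.3000e+02  2.0571e+02  2.1438e+02  8.6700e+00  1.0000e-01  2.0568e+02
   2.1628e+02  1.0600e+01  1.3000e-01 -1.9300e+00]
 [ 2.3300e+02  2.1342e+02  2.2495e+02  1.1530e+01  1.2000e-01  2.1540e+02
   2.2296e+02  7.5600e+00  1.2000e-01  3.9700e+00]
 [ 2.3600e+02  2.1309e+02  2.2432e+02  1.1230e+01  1.3000e-01  2.1455e+02
   2.2232e+02  7.7700e+00  1.2000e-01  3.4600e+00]
 [ 2.3900e+02  2.1230e+02  2.2403e+02  1.1740e+01  1.3000e-01  2.1388e+02
   2.2213e+02  8.2500e+00  1.4000e-01  3.4900e+00]
 [ 2.4200e+02  2.1168e+02  2.2355e+02  1.1870e+01  1.7000e-01  2.1320e+02
   2.2198e+02  8.7800e+00  1.7000e-01  3.0900e+00]
 [ 2.4500e+02  2.1126e+02  2.2338e+02  1.2130e+01  1.6000e-01  2.1252e+02
   2.2205e+02  9.5300e+00  1.3000e-01  2.6000e+00]
 [ 2.4800e+02  2.1033e+02  2.2332e+02  1.3000e+01  1.4000e-01  2.1179e+02
   2.2155e+02  9.7600e+00 
[... 200 characters left out ...]
 1.4000e-01  2.1056e+02
   2.2149e+02  1.0940e+01  1.5000e-01  2.5500e+00]
 [ 2.5700e+02  2.0898e+02  2.2227e+02  1.3290e+01  1.7000e-01  2.1008e+02
   2.2103e+02  1.0950e+01  1.7000e-01  2.3500e+00]
 [ 2.6000e+02  2.0858e+02  2.2167e+02  1.3100e+01  1.4000e-01  2.0968e+02
   2.2054e+02  1.0860e+01  1.5000e-01  2.2400e+00]
 [ 2.6300e+02  2.0837e+02  2.2121e+02  1.2830e+01  1.5000e-01  2.0941e+02
   2.2010e+02  1.0690e+01  1.6000e-01  2.1400e+00]
 [ 2.6600e+02  2.0824e+02  2.2035e+02  1.2120e+01  1.6000e-01  2.0920e+02
   2.1935e+02  1.0150e+01  1.6000e-01  1.9700e+00]
 [ 2.6900e+02  2.0768e+02  2.2004e+02  1.2360e+01  1.5000e-01  2.0842e+02
   2.1901e+02  1.0590e+01  1.6000e-01  1.7700e+00]]
```

```bash
cat >> sep.py <<'E'
def gap(im,ref='open.npy'):
    R=[224,227]+list(range(233,264,2))
    a=seps(np.load(ref),R);b=seps(im,R); d=(a[:,2]-a[:,1])-(b[:,2]-b[:,1])
    k=np.polyfit(a[:,0],d,1); k=np.polyfit(a[:,0][abs(np.polyval(k,a[:,0])-d)<.5],d[abs(np.polyval(k,a[:,0])-d)<.5],1)
    return 22-np.polyval(k,223.5)*2.35, -k[1]/k[0], np.std(np.polyval(k,a[:,0])-d)
E
python3 - <<'E'
from h import *; from sep import gap
print(gap(np.load('cl1.npy')))
robot.open_gripper(); robot.movel(tw(-105.2,27),max_speed=30); robot.clamp(); robot.wait(.2)
s=robot.read_state();print(s['time'],s['eef_pos'],s['finger_gap'],s['gripper_force'],s['ft_force'])
p=robot.camera('top');np.save('cl2.npy',p['image']);print(gap(p['image']))
q=robot.camera('side');np.save('cl2s.npy',q['image'])
E
```

```text
(np.float64(12.43282688028452), np.float64(305.8866724951531), np.float64(0.19056347934513795))
19.8583 [378.14496255 234.60014359  27.04381985] 11.587301512213363 57.85111963748932 [-0.45745655 -0.056413    2.06172109]
(np.float64(9.506662492252026), np.float64(308.1518439972834), np.float64(0.23003112240331697))
```

```bash
python3 - <<'E'
from h import *; from sep import *
p=robot.camera('top')
for x,z in((80,29),(70,33),(0,45),(-115,45)): print(x,px(p,tw(x,z)).round(1))
i=np.load('open.npy')
a=px(p,tw(80,30));b=px(p,tw(80,30)+np.array([-ax[1]*10,ax[0]*10,0]));print(10/np.linalg.norm(a-b))
R=[222,223,224,225,226,227,228]
for n in('open','cl1','cl2'):
    s=seps(np.load(n+'.npy'),R);print(n,(s[:,2]-s[:,1]).round(2),s[:,3].round(3))
    k=seps(np.load(n+'.npy'),range(258,268));print((k[:,2]-k[:,1]).mean()*2.33)
E
```

```text
80 [221.6 224.4]
70 [220.8 228.4]
0 [215.8 257.6]
-115 [208.4 307.8]
2.360198859959253
open [ 1.5  10.45 10.43 10.54 10.68 10.56 10.53] [0.001 0.001 0.002 0.005 0.007 0.004 0.007]
29.6520888827434
cl1 [1.35 6.26 6.42 6.76 7.01 6.99 7.03] [0.001 0.001 0.002 0.005 0.005 0.004 0.004]
24.676561715265574
cl2 [11.88  5.47  5.68  5.67  5.62  5.68  5.83] [0.002 0.001 0.001 0.003 0.007 0.005 0.005]
23.339291025656223
```

```bash
cat >> h.py <<'E'
FY=-.05; SEAT=np.array([558,-150.8]); OFF=185.2
def fin(dx,dy,z,yaw=FY):
    a=np.array([np.cos(yaw),np.sin(yaw)]); return np.r_[SEAT-OFF*a+[dx,dy],z]
E
python3 - <<'E'
from h import *; from sep import *
s=seps(np.load('cl2.npy'),[224,225,226]);p=robot.camera('top')
for r,c1,c2,_ in s: print('tipmid',pt(p,(c1+c2)/2,r,30), tw(80,30))
for dy,z in((-45,165),(-45,58),(0,58),(0,54)): print(dy,z,robot.inverse_kinematics(fin(0,dy,z),rot(FY)) is not None)
c=np.array(robot.read_state()['eef_pos'])
robot.movel(c+[0,0,30],max_speed=60)
q=robot.camera('side');np.save('l1s.npy',q['image']);p=robot.camera('top');np.save('l1.npy',p['image'])
s=robot.read_state();print(s['time'],s['finger_gap'],s['gripper_force'],s['ft_force'],s['torque'])
# tips in side view before / after
for n in('cl2s','l1s'):
    i=np.load(n+'.npy').astype(float);b=i[...,0]/(i[...,2]+1)
    print(n);print((b[262:282,282:302]*100).astype(int))
print(px(q,tw(80,30)),px(q,tw(80,60)))
E
```

```text
tipmid [563.07601277 215.43085797  30.        ] [562.23389332 214.57678637  30.        ]
tipmid [560.69308812 215.67444609  30.        ] [562.23389332 214.57678637  30.        ]
tipmid [558.30667844 216.17737679  30.        ] [562.23389332 214.57678637  30.        ]
-45 165 True
-45 58 True
0 58 True
0 54 True
20.8083 11.3928775422036 58.41164622455835 [-0.19869614  0.09742619 -0.25900942] [ 0.05251975  0.04708166 -0.01163102]
cl2s
[[ 61  61  62  62  63  61  61  61  61  61  59  60  58  65  61  63  65  65
   68  69]
 [ 62  62  61  62  61  61  60  62  62  59  61  62  64  64  64  64  66  68
   68  68]
 [ 62  62  63  62  61  60  61  61  61  62  61  64  64  62  65  64  66  68
   67  65]
 [ 61  61  62  62  61  60  61  62  62  60  61  61  62  65  65  66  67  64
   47  41]
 [ 61  62  62  62  60  60  61  63  60  60  61  75  74  63  65  67  66  65
   38  39]
 [ 62  63  60  60  60  60  62  60  61  59  62  66  66  64  63  64  67  66
   30  39]
 [ 61  62  61  63  60  61  60  60  61  62  64  63  63  65  71  78  72  70
   31  30]
 [ 60  60  60  59  59  60  60  59  60  59  66  75  78  86  86  89  88
[... 2097 characters left out ...]
6  69  50  37  39  37  39  39  41  39
   40  38]
 [ 63  63  60  61  61  62  61  64  67  63  39  39  40  39  38  41  40  39
   42  38]
 [ 62  61  62  61  61  60  60  67  65  59  37  37  40  38  41  43  30  42
   41  41]
 [ 62  60  61  60  60  62  63  66  64  50  37  39  41  38  40  40  45  43
   46  38]
 [ 63  62  60  59  60  62  64  66  63  35  40  40  41  36  43  39  36  40
   38  41]
 [ 62  61  62  61  62  63  66  66  54  36  40  39  38  39  38  42  43  40
   37  20]
 [ 61  61  61  61  60  66  65  66  44  37  39  38  37  39  39  39  39  40
   39  45]
 [ 61  60  62  61  63  65  64  61  38  39  40  40  43  38  42  40  40  41
   41  47]]
[284.60496943 273.39575848] [284.54683906 265.1830167 ]
```

```bash
cat >> h.py <<'E'
def rotp(yaw,pitch):
    n=np.array([np.sin(yaw),-np.cos(yaw),0])*pitch; return cv2.Rodrigues(n)[0]@rot(yaw)
E
python3 - <<'E'
from h import *
c=np.array(robot.read_state()['eef_pos']); P=.026
robot.movel([c[0],c[1],165],max_speed=150)
robot.movep([425,20,165],rotp(-.08,P)); robot.movep(fin(0,-45,165),rotp(FY,P)); print(robot.read_state()['time'])
robot.movel(fin(0,-45,70),max_speed=120); robot.wait(.3)
s=robot.read_state();print(s['time'],s['eef_pos'],s['finger_gap'],s['gripper_force'],s['ft_force'],s['torque'])
p=robot.camera('top');q=robot.camera('side')
np.save('m1.npy',p['image']);np.save('m1s.npy',q['image'])
t=np.r_[SEAT+[0,-45],71.5]
for c in(p,q):
    print('pred tip',px(c,t),'20back',px(c,t-[20,-1,-4]))
u=px(p,t).round().astype(int);v=px(q,t).round().astype(int)
print(u,v);print(p['image'].max(2)[u[1]-5:u[1]+13,u[0]-9:u[0]+10]);print(q['image'].max(2)[v[1]-9:v[1]+10,v[0]-7:v[0]+13])
E
```

```text
23.4167
24.6583 [ 373.23722633 -186.62142745   70.35355994] 11.334682683639869 58.437927290797234 [0.33521943 0.53054462 0.14200649] [0.01070476 0.07599008 0.00255781]
pred tip [399.12012863 227.07704204] 20back [399.16025563 235.56721285]
pred tip [311.88754262 161.96103844] 20back [318.48318371 161.79899324]
[399 227] [312 162]
[[ 94  95  94  95  95  94  93  93  94  94 103 125 139 126 113 112 108 105
  100]
 [ 94  93  93  94  93  93  94  94  93  93 103 129 147 144 139 138 134 126
  118]
 [ 97  94  95  95  94  95  94  95  95  94 106 134 157 164 165 164 165 159
  153]
 [100  95  95  95  95  95  96  99  97  94 105 134 156 167 172 173 174 173
  171]
 [119 100  94  94  94  93  96 102  99  94 104 127 145 159 168 171 172 171
  172]
 [137 109  93  92  93  92  96 102  99  93 100 119 131 145 161 169 167 160
  155]
 [140 107  95  94  92  93  96 104  99  94 102 120 130 143 161 164 153 132
  118]
 [126 100  94  94  95  92  94 101 100  95 105 124 133 147 158 152 127 102
   89]
 [ 97  89  93  95  94  87  88 101 102  97 107 124 129 146 154 137 106  88
   85]
 [ 72  83  93  95  90  75  79  99 103  
[... 1606 characters left out ...]
 139 134
  135 141]
 [112  56 100 106 125  86 112  87  88  88  82  78 110 159  86 107 106 104
  104 118]
 [101  94  93  88  90  87 115  90  88  90  86 106 160 106  99  99 102 103
   98 102]
 [104  99 101  92  81  78  98  98  97 101 102 107 116  80  94 101  99 102
  101 102]
 [ 99 104  97  96  80  76  92  66 100  99 102 105 100  92  80  99 101 100
  103 101]
 [ 99 103 101  98  80  85  97  95  98  59  64  56  77  99  99 141 138  82
   92 101]
 [ 99  98  99  94  76  86  95  95  97  93  96  85  39  48  83 155 162  75
   83  87]
 [ 96  98 101 100  92 104  95  74  99  98 106 104  93  70  80 145 123  85
   84  97]
 [100  98 101  97 130 214 213 197 114  56  62  65  60  82 142 145  75  87
   82  97]]
```

```bash
python3 - <<'E'
from h import *; from sep import *
p=robot.camera('top')
a=np.r_[tw(80,0)[:2],58]; print(px(p,a),px(p,tw(0,75)))
i=np.load('l1.npy'); s=seps(i,range(212,262,2)); print(np.c_[s[:,:3],s[:,2]-s[:,1],s[:,3]].round(2)[:, :])
b=px(p,a+np.array([0,10,0]));print('mm/px',10/np.linalg.norm(b-px(p,a)), 10/np.linalg.norm(px(p,tw(0,75))-px(p,tw(0,75)+np.array([0,10,0]))))
print([robot.read_state()['finger_gap'].round(2) for _ in range(4)])
E
```

```text
[220.17963994 222.7088277 ] [214.1105441  256.55740607]
[[2.1200e+02 2.0954e+02 2.1651e+02 6.9700e+00 0.0000e+00]
 [2.1400e+02 2.0845e+02 2.1746e+02 9.0100e+00 0.0000e+00]
 [2.1600e+02 2.2253e+02 2.3500e+02 1.2470e+01 0.0000e+00]
 [2.1800e+02 2.2054e+02 2.2947e+02 8.9300e+00 0.0000e+00]
 [2.2000e+02 2.1653e+02 2.2753e+02 1.1000e+01 0.0000e+00]
 [2.2200e+02 2.1725e+02 2.2260e+02 5.3500e+00 0.0000e+00]
 [2.2400e+02 2.1678e+02 2.2251e+02 5.7300e+00 0.0000e+00]
 [2.2600e+02 2.1630e+02 2.2226e+02 5.9600e+00 1.0000e-02]
 [2.2800e+02 2.1554e+02 2.2206e+02 6.5300e+00 0.0000e+00]
 [2.3000e+02 2.1508e+02 2.2151e+02 6.4300e+00 1.2000e-01]
 [2.3200e+02 2.1446e+02 2.2117e+02 6.7100e+00 1.5000e-01]
 [2.3400e+02 2.1390e+02 2.2066e+02 6.7600e+00 1.3000e-01]
 [2.3600e+02 2.1338e+02 2.2047e+02 7.0900e+00 1.2000e-01]
 [2.3800e+02 2.1303e+02 2.2045e+02 7.4200e+00 1.1000e-01]
 [2.4000e+02 2.1234e+02 2.2043e+02 8.0900e+00 1.3000e-01]
 [2.4200e+02 2.1186e+02 2.2019e+02 8.3400e+00 1.8000e-01]
 [2.4400e+02 2.1134e+02 2.2037e+02 9.0300e+00 1.5000e-01]
 [2.4600e+02 2.1106e+02 2.2019e+02 9.1300e+00 1.2000e-01]
 [2.4800e+02 2.1028e+02 2.1990e+02 9.6200e+00 1.5000e-01]
 [2.5000e+02 2.0988e+02 2.1978e+02 9.9000e+00 1.4000e-01]
 [2.5200e+02 2.0969e+02 2.1974e+02 1.0050e+01 1.4000e-01]
 [2.5400e+02 2.0939e+02 2.1940e+02 1.0020e+01 1.5000e-01]
 [2.5600e+02 2.0906e+02 2.1910e+02 1.0040e+01 1.8000e-01]
 [2.5800e+02 2.0872e+02 2.1887e+02 1.0150e+01 1.6000e-01]
 [2.6000e+02 2.0842e+02 2.1855e+02 1.0130e+01 1.5000e-01]]
mm/px 2.3042437732632215 2.2504201473526853Traceback (most recent call last):
  File "<stdin>", line 6, in <module>
AttributeError: 'float' object has no attribute 'round'
```

```bash
python3 - <<'E'
from h import *; from sep import *
p=robot.camera('top')
X=np.r_[np.arange(-14,38,3),np.arange(50,66,3),70,73,76]
def prof(n,lift,droop):
    im=np.load(n+'.npy'); rows=range(220,268); s=seps(im,rows); sp=s[:,2]-s[:,1]
    out=[]
    for x in X:
        z=50-max(0,x-40)*16/40+lift-droop*(x+105)/185
        a=tw(x,z); r=px(p,a); sc=10/np.linalg.norm(px(p,a+np.array([-ax[1],ax[0],0])*10)-r)
        out.append(np.interp(r[1],list(rows),sp)*sc)
    return np.array(out)
o=prof('open',0,0)
for n,l,d in(('cl1',0,0),('cl2',0,0),('l1',30,4.7)):
    D=o-prof(n,l,d); th=D/(X+115); m=np.median(th); k=abs(th-m)<.01
    print(n,'gap',22-195*np.mean(th[k]),'+-',195*np.std(th[k])/np.sqrt(k.sum()),'tips',22-195*np.median(th[X>60]),'plates',22-195*np.median(th[X<38]),k.sum())
print([round(robot.read_state()['finger_gap'],2) for _ in range(4)],robot.read_state()['time'])
E
```

```text
cl1 gap 12.62783909145941 +- 0.10515887199459291 tips 13.290402380141703 plates 12.732282611237505 26
cl2 gap 9.571320315798156 +- 0.09858547196362058 tips 10.3675798396993 plates 9.63500333045169 25
l1 gap 9.35664155623635 +- 0.17489055437807843 tips 10.432276376287462 plates 9.030136833675527 25
[11.05, 11.05, 11.05, 11.05] 24.8583
```

```bash
python3 - <<'E'
from h import *
for _ in range(6):
    s=robot.read_state();print(round(s['time'],2),[round(float(v),2) for v in (s['finger_gap'],s['gripper_force'],*s['eef_pos'],*s['ft_force'],*s['torque'])]);robot.wait(.2)
E
```

```text
24.86 [11.05, 58.43, 373.1, -186.56, 70.11, -0.37, -0.05, -0.55, -0.02, 0.04, -0.02]
25.06 [11.32, 58.43, 373.01, -186.55, 70.0, 0.83, -0.07, -0.7, 0.06, 0.07, -0.01]
25.26 [11.13, 58.43, 373.0, -186.53, 69.98, -0.81, 0.13, 0.02, -0.02, 0.02, 0.03]
25.46 [11.31, 58.43, 373.05, -186.55, 70.01, 1.44, 0.06, -0.18, 0.06, 0.05, 0.01]
25.66 [11.68, 58.43, 373.02, -186.54, 70.0, 0.27, -0.62, -1.16, -0.01, 0.13, 0.02]
25.86 [11.41, 58.43, 373.05, -186.54, 70.01, -0.26, 0.01, 0.29, 0.09, -0.0, -0.01]
```

```bash
python3 - <<'E'
from h import *
P=.026
robot.movel(fin(0,-45,62),max_speed=100); robot.movel(fin(0,0,62),max_speed=80); robot.wait(.3)
s=robot.read_state();print(s['time'],s['eef_pos'],s['ft_force'],s['finger_gap'])
p=robot.camera('top');q=robot.camera('side');np.save('n1.npy',p['image']);np.save('n1s.npy',q['image'])
t=np.r_[SEAT,63.5]
a=[-np.sin(FY),np.cos(FY),0]
for c,n in((p,'m1'),(q,'m1s')):
    for k in(5,-5): print('pred tip',k,px(c,t+np.array(a)*k).round(2))
    u=px(c,t).round().astype(int); print(u-[9,9])
    b=np.load(n+'.npy').astype(int);w=np.s_[u[1]-9:u[1]+11,u[0]-9:u[0]+11]
    print(c['image'].astype(int)[w].max(2)); 
    print((c['image'].astype(int)[...,0]-b[...,0])[w])
E
```

```text
27.3167 [ 373.00282264 -141.83017863   61.98806466] [ 0.27675582 -0.45742508  0.17291462] 11.426521051806006
pred tip 5 [376.69 227.02]
pred tip -5 [381.03 227.32]
[370 218]
[[ 92  94  93  93  93  93  94  90  85  79  77  86 113 129 117 100  93  94
   93  93]
 [ 94  96  94  96  96  94  95  91  84  81  80  87 113 127 115 100  94  94
   94  93]
 [ 95  98  97  97  96  97  95  90  86  81  81  91 117 128 116  98  94  96
   95  96]
 [ 96  98  97  96  97  96  94  87  84  81  79  93 120 129 115  99  95  95
   95  95]
 [ 98  98  97  98  97  97  95  90  84  80  79  91 119 129 114  99  95  95
   95  94]
 [ 99  99  99 100  99 102 103  99  92  86  77  85 108 118 112  99  96  95
   93  95]
 [100  98  97  98 101 110 115 109 100  90  79  77  90  99  99  96  95  95
   96  96]
 [110  99  95  96 104 115 117 104  86  80  76  79  85  92  94  94  96 101
  107 105]
 [127 103  90  95 105 117 110  92  71  63  68  85 102 101  95  94 104 122
  135 135]
 [124  97  80  88 108 113 104  84  67  59  67  98 121 116  99  98 121 150
  171 168]
 [ 93  73  65  81 104 114 109  85  64  64  77 109 131 122 102 102 127 162
  
[... 5642 characters left out ...]
4    4   -4    0    2  -17   -7  -17
    -6   -1    5    8   17    0]
 [   1    5   -3    3    3    1   -7    4   -1   -3    2   -7    0   14
   -17    1   -5   -9   20   54]
 [  -1   -6   -5   -4    7   -1    0    2    2  -11   -2  -12   -9   -8
    -8    5   -1   -7   29   83]
 [   4  -11    3    3   -1    0    4    1   -3   -6   -2   -5   -5  -21
     4    5    4    0    1    8]
 [   9  -13   11    0   -4    2    8   -1    0   -1    6    5   -2   -5
   -30  -66  -62    9    3   -1]
 [   4   -6   -5    0    9    6    0    0    0   -6    4   -2    1    5
    -1   -6   -3    3    5    0]
 [  -3    4   -2   -1    2   -1    2    9    5   -3   -2  -11   -7    3
     8    5   -2    3   -1   -2]]
```

```bash
python3 - <<'E'
from h import *
q=robot.camera('side')
l=np.array([-ax[1],ax[0],0])
# measured tip mid in rest (top view): lateral +0.9 of tw
for k,obs in((5,275.0),(-5,271.3)):
    r=px(q,tw(78,28.5)+l*(k+.9)); print('rest pred',r,'offset obs-pred',obs-r[1])
    r=px(q,tw(78,28.5)+l*(k+.9)+np.array([0,0,30])); print('lifted pred',r)
a=np.array([-np.sin(FY),np.cos(FY),0])
for z in(60,62,63.5,65): print(z,px(q,np.r_[SEAT,z]+a*4.5),px(q,np.r_[SEAT,z]-a*5.5))
E
```

```text
rest pred [284.67709582 275.76518466] offset obs-pred -0.7651846584269606
lifted pred [284.62005989 267.56807514]
rest pred [285.88464734 272.75045098] offset obs-pred -1.4504509840572837
lifted pred [285.84929577 264.55150414]
60 [309.19213715 174.85618924] [309.8721578 172.853623 ]
62 [309.21256882 174.31712039] [309.89313272 172.31542728]
63.5 [309.22791831 173.91213977] [309.90889019 171.9111061 ]
65 [309.24328991 173.50657576] [309.92467025 171.50620549]
```

```bash
python3 - <<'E'
from h import *
g=robot.movel(fin(-1.8,.5,55.5),max_speed=20,guard=4); robot.wait(.5)
s=robot.read_state();print(g,s['time'],s['eef_pos'],s['ft_force'],s['finger_gap'],s['gripper_force'])
p=robot.camera('top');q=robot.camera('side')
t=np.r_[SEAT,57]
for c,n,st in((p,'m1',(370,222)),(q,'m1s',(303,168))):
    b=np.load(n+'.npy').astype(int);w=np.s_[st[1]:st[1]+13,st[0]:st[0]+16]
    print('pred',px(c,t),st);print((c['image'].astype(int)[...,0]-b[...,0])[w])
    i=c['image'].astype(int); print((i[...,2]-i[...,1])[w])
E
```

```text
False 28.4583 [ 371.24781781 -141.05242103   55.51382323] [0.30578323 0.17661833 0.58412344] 11.263416691176884 58.43209493905306
pred [378.38754524 227.53722666] (370, 222)
[[-1  1 -1  1  2 -3  0  1  1  3  0  2  0  1 -1  0]
 [ 2  1 -3  1 -1  2  4 -1  3 -2  1  0 -1  2  1  2]
 [ 2  1  0  0 -1  2 -2  1 -1  0  1  1 -1 -1  0  1]
 [ 1  0  1  0 -2 -3  0 -2  1 -1 -2 -1 -1 -1  2 -1]
 [ 2  0 -2  0  1  6  3  3  1 -3  5  6  1 -1  3  1]
 [-2  1 -2 -1  7 10 13  6  0  5 25 37 31 13 -4  2]
 [ 2 -1  0  0 12 27 27 12  1  4 43 71 59 22 -1 -2]
 [ 1  0 -2 -4 25 36 38 15 -1  3 52 83 66 28 -2 -1]
 [ 0 -3 -3 -5 18 43 43 22 -4  5 47 84 64 25  0  1]
 [ 2 -2 -6 -6 21 45 42 21 -6  3 45 75 61 25  1 -3]
 [ 0 -2 -8 -6 14 33 34 20 -4 -2 35 61 50 23  4 -2]
 [-1 -3 -7 -6 13 27 36 20 -2 -3 18 42 40 23  4 -3]
 [ 1  0 -5 -5 12 32 35 25 -1 -9  5 31 42 29 12  1]]
[[42 41 41 40 41 41 40 38 36 34 23  9  4  7 17 32]
 [41 42 40 42 41 45 49 49 46 40 24  8  4  9 20 34]
 [36 40 40 41 44 54 65 62 56 44 26  9  5 13 27 38]
 [23 34 40 40 50 67 68 58 45 34 20 11 14 22 34 39]
 [14 27 38 44 57 63 56 40 30 23 20 24 29 34 38 38]
 [11 24
[... 1281 characters left out ...]
16  -4   2   2  -5 -25 -59 -51   1]]
[[40 37 41 40 36 41 24 24 39 36 39 37 38 37 37 36]
 [39 37 39 41 38 39 28 28 42 39 43 39 38 41 39 37]
 [38 37 39 41 41 38 32 13  8 32 42 39 41 38 26 20]
 [36 37 39 38 40 40 13 -7 -4 -2 31 22 21  2  7  6]
 [37 40 40 38 42 44 27 12  0  1 22  6  7  1  3  2]
 [38 40 41 39 41 43 34 15 -6  2 16 15  9  9 23  3]
 [33 35 36 41 51 79 55 83 57 30 18 10  0  4  7  3]
 [33 32 35 39 62 29 16 23 18  4  6  3  1  2  4  6]
 [37 41 39 49 77 12  6  4 15 27  1  8  6  4  4  6]
 [38 38 40 47 74 80 62 73 37 41 38 41 34  5  0  8]
 [39 42 41 41 41 46 42 31 21 27 37 41 34  7  4  6]
 [41 40 43 40 42 40 22 25 36 37 25 20 21  4  5  2]
 [29 43 42 17 -5 -4 13 25 42 40 36 35 12 -2  3  4]]
```

```bash
python3 -c "
from workcell import robot
robot.wait(.5);s=robot.read_state();print(s['time'],s['ft_force'],s['finger_gap'])
print(robot.finish_job())"
```

```text
29.0583 [-0.31408945 -0.37183053  0.01523958] 11.57675576126474
the job is handed in; nothing more can be done
None
```

The job is handed in at about 29 s: the board was zeroed on the datum cross and then slid on so the empty seat sits under the pointer. The tweezers are held still, about 2 mm above the board, one tip each side of the seat; I estimate the gap at 10 mm (readings 9.4–10.9 mm). I gripped them behind the rear upright rather than at the finger plates, where the fixed grip force closes them to the stop. That made them sag slightly when lifted, which I corrected by tilting the tool. The dish, tin and bottle were not touched.

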